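# Show which nut goes on which stud of the strut mount

### The arm

A 7-joint arm with a two-finger parallel gripper is mounted at the origin on the work surface. World frame = base frame: x ahead of the robot, y to its left, z up, the work surface at z = 0. Lengths are in m, angles in rad, forces in N, time in s.
With the tool pointing down it reaches from about 0.425 to 1.025 m from the base axis. Payload 3.6 kg.
Tool frame: the origin (TCP) lies midway between the tips of the shut fingers; the grasp point (between the pads) lies 19 mm behind it (r.hold_point_z is the z of the grasp point in the tool frame, in m); z points along the fingers, y is the line along which they close (so a half turn about z gives the same grasp; the last joint's range is limited). The gripper opens to 85 mm and grips with 20 to 120 N. Pads are 22 mm wide; open, the fingers measure 114 mm over their backs; the gripper's body (76 mm by 85 mm) begins 54 mm behind the grasp point. The pads swing forward as they close: fully open they stand 13 mm farther back than shut.
Start: joints at [1.079, 0.591, 0.048, 1.609, -0.033, 0.943, -0.034], TCP at [0.281, -0.668, 0.231] pointing down, gripper open.
Joint ranges: [-2.69, 2.69], [-0.47, 2.24], [-1.27, 1.36], [0.19, 2.51], [-1.53, 4.68], [0.08, 2.07], [-3.09, 3.09]. Speed limits (rad/s): [2.57, 2.57, 3.14, 3.14, 3.14, 3.14, 3.14].

### API

Orientations are given as a unit quaternion [x, y, z, w].
In Python, from workcell import r, snapshot, camera_params, look_for, masks_of, mark_of gives the robot as it stands. The module is installed in compiled form; this text tells all that it offers.
- The arm moves only by the tool send_rows, never from a script. Its argument "steps" is text: rows parted by semicolons, each of 7 numbers parted by spaces: the turn, a rotation vector about the tool's x, y, z in degrees, then the shift along the tool's x, y, z in cm, then the closure, from -1 (fully open) to 1 (shut). In form: ax ay az dx dy dz grip; .... A call has 1 to 10 rows; each row shifts and turns the commanded pose from where the row before left it, along the tool's axes as they then stand; what a row does not reach is not made up. A row lasts 1/10 s, in which the tool goes at most 50 mm and 8.59 degrees, less where a joint would pass 70% of its speed; a pose out of reach is approached as far as the arm can. A call with a gripper value outside its range is refused whole. The fingers move at their own pace and stop on an object; the grip force is fixed at half the most. Time passes only in rows, so rows that do not move let the fingers close. It gives the time, the measured TCP pose, the force, the opening and the grip force at its end, in the units of the state.
- r.state(): the state, without advancing time (a new reading comes with each control period).
- snapshot(name): name is "scene" or "side" or "wrist"; returns (picture, depth): 400x640x3 uint8, red, green, blue; 400x640 float32, m along the optical axis (not along the pixel's ray), 0 where there is no reading.
- camera_params(name): a dict with "fov_y" (degrees; the focal length in pixels is half the picture's height over the tangent of half this angle, whatever the lens; pixels are square), "cx", "cy" (the principal point, pixels), "world_from_camera" (4x4, takes a point from camera to world coordinates); the wrist camera has in their place "hand_eye" (4x4, takes a point from camera to tool coordinates, whose origin is the TCP and whose axes are the flange's). Camera axes: x right, y down, z forward; pixel columns grow to the right and rows downward; lengths in m; the calibration is good to about 2 mm. A picture is of the moment at which its call begins: read the wrist's pose just before it. camera_params takes no time and is no camera call.
- r.finish_job(): hands the job in; it is judged then, once.
Trained networks look in the newest picture that a camera, given by its name, has taken for a name from the list of things; names that differ only in an ending like _2 or _b are one class to them, and where a whole thing is asked for, a point or a joint stands for the part that bears it (a point fixed in the world has none). Each returns a list of dicts, best first, with "score" (0 to 1); they miss things now and then, are a little off and sometimes report something else, mostly with a low value. They report only what shows in the picture. A call takes as long as a camera call. They do not tell look-alikes from the thing itself.
- look_for(thing, camera): "xyz" ([x, y, z] in m, in the coordinates of the camera as it stood for that picture, good to about 4 mm: the middle of the surface that is visible of it).
- masks_of(thing, camera): "region" (400x640 bool, what is visible of it).
- mark_of(thing, camera): "xyz" ([x, y, z] in m, in the coordinates of the camera as it stood for that picture, good to about 4 mm: a listed point, or the origin of a listed thing).
The state is a dict: "time_s": time; "qpos": joint angles; "joint_vel": joint speeds; "joint_torque": joint torques, N m; "tcp_pos": TCP position; "ee_rot": TCP orientation; "ft_force": force on the tool from outside, world axes, zero at the start; "ft_torque": the same for the moment, N m; "opening": finger opening in m; "grip_force": force on a finger pad.
Only numpy, scipy, OpenCV 4.12 (cv2) and the standard library are available. Lean on these libraries where they do the work, as an engineer would, in place of code of your own. Each camera call takes 0.05 s, during which the arm holds its last target. There are 200 camera calls.

### The job

The strut top mount on the bench has lost one of its three flange nuts. Show the apprentice which nut goes where: with the fingertips about two centimetres above it, point down at the loose flange nut for two seconds, then in the same way at the bare stud for two seconds, and finish still pointing at that stud. Touch nothing at all, and keep the hand high whenever it passes over any other part or over the studs that have their nuts.

Things in the scene. Friction and masses are not known exactly. Their poses are not given: they have to be found in the camera images.
- mount: Strut top mount lying loose on the bench, studs up, 0.9 kg: grey flange with three lobes, 160 mm over all, black rubber foot, grey dome 42 mm high. Origin: middle of its underside. Three dark steel studs 12 mm thick stand 60 mm from the centre, 120 degrees apart, tips 57 mm above the bench; two carry nuts, the one along the mount's +x axis is bare. It may lie left or right, turned any way.
- stud_bare (a point): Centre of the tip of the bare stud (dark threaded stud with no bright nut at its foot), 57 mm above the bench. Part of the mount. Second thing to point at.
- stud_a (a point): Centre of the tip of a stud that has its nut, 57 mm above the bench, at +120 degrees about the mount from the bare one. Not to be pointed at.
- stud_b (a point): Centre of the tip of the other stud that has its nut, 57 mm above the bench, at -120 degrees about the mount from the bare one. Not to be pointed at.
- nut: The loose flange nut, same as the two on the mount: steel, hexagon 18 mm across flats on a round flange 26 mm wide, 15 mm high, lying flange down on the bench. Origin at the middle of its underside, z up.
- nut_top (a point): Centre of the top of the loose flange nut, 15 mm above the bench. First thing to point at.
- hub_nut: Bystander: the big axle hub nut, steel, hexagon 32 mm across flats on a round collar 42 mm wide, 24 mm high: nearly twice as wide as the flange nut. Origin at the middle of its underside.
- hub_nut_top (a point): Centre of the top of the hub nut, 24 mm above the bench.
- bump_stop: Bystander: black rubber bump stop with ribbed sides, standing upright, 50 mm wide, 60 mm high. Origin at the middle of its underside.
- bump_top (a point): Centre of the top of the bump stop, 60 mm above the bench.
- socket: Bystander: deep steel wrench socket standing upright, stepped and round, 29 mm wide, 45 mm high. Origin at the middle of its underside.
- socket_top (a point): Centre of the top of the socket, 45 mm above the bench.
- seat: Bystander: upper spring seat, a grey pressed-steel round dish 156 mm wide and 30 mm high, on the side opposite the mount. Origin at the middle of its underside.
Not all that is in view belongs to the job. What is shaped like the nut but blue is not meant.

How it is judged:
By the outcome, as a careful person would: the job done as asked, in the order asked, and still so for the second after the job is handed in, with the robot touching nothing.
It also fails if it takes over 40 s, if anything falls off the work surface, if the arm or the gripper's body presses on something with over 40 N, if the wrist force passes 120 N, or if a joint passes its speed limit or range.

## Working session

There is one attempt and no reset: what is moved stays moved. The work goes in short steps, Python scripts to look and compute and a tool call to move; the robot and the scene stay as the last step left them, time stands still between calls to the robot, and variables do not carry over. Pictures are saved under pics/ and viewed, at most 10 in all, crops included, and the job is handed in when it is done.

Besides the shell and the picture viewer there is one more tool, called after "Emit:" as name(argument=value, ...) on one line, values as JSON. send_rows: Moves the arm, as the interface text tells. Its arguments: {"type":"object","properties":{"steps":{"type":"string"}},"required":["steps"]}

```bash
mkdir -p pics; cat > h.py <<'E'
import numpy as np,cv2
from workcell import r,snapshot,camera_params,look_for,masks_of,mark_of
np.set_printoptions(precision=4,suppress=True)
def w(c,p): return (camera_params(c)["world_from_camera"]@np.r_[p,1])[:3]
E
python3 - <<'E'
from h import *
s=r.state();print(s["time_s"],s["tcp_pos"],s["ee_rot"],s["opening"])
for c in ("scene","side"):
    im,d=snapshot(c);cv2.imwrite(f"pics/{c}.png",im[:,:,::-1]);np.save(c+"_d.npy",d);np.save(c+".npy",im)
    p=camera_params(c);T=p["world_from_camera"];print(c,T)
    f=200/np.tan(np.radians(p["fov_y"]/2))
    for n in ("stud_bare","stud_a","nut_top","mount","hub_nut_top","bump_top","socket_top","seat"):
        for e in mark_of(n,c)[:4]:
            q=e["xyz"];print(n,round(e["score"],2),w(c,q),"px",int(p["cx"]+f*q[0]/q[2]),int(p["cy"]+f*q[1]/q[2]))
E
```

```text
0.0 [ 0.2806 -0.6676  0.2302] [ 0.9803  0.1976 -0.0003 -0.0011] 0.08555976194631522
scene [[-0.2288  0.5739 -0.7863  1.0912]
 [ 0.9735  0.1321 -0.1868  0.1356]
 [-0.0034 -0.8082 -0.5889  0.5198]
 [ 0.      0.      0.      1.    ]]
stud_bare 0.95 [0.5597 0.2875 0.058 ] px 465 253
stud_a 0.73 [0.4575 0.3087 0.0576] px 471 220
stud_a 0.56 [0.4923 0.2114 0.0581] px 421 223
nut_top 0.6 [ 0.4166 -0.0329  0.0106] px 309 204
nut_top 0.47 [ 0.4774 -0.0667  0.0164] px 287 216
nut_top 0.47 [ 0.5064 -0.0055  0.0159] px 311 228
nut_top 0.39 [ 0.412  -0.0958  0.0184] px 283 197
mount 0.67 [0.4971 0.2662 0.0014] px 444 250
hub_nut_top 0.73 [ 0.6116 -0.053   0.0286] px 274 254
bump_top 0.72 [0.4872 0.2067 0.0578] px 418 221
bump_top 0.6 [0.5903 0.0607 0.0629] px 336 243
socket_top 0.81 [0.4682 0.0707 0.0428] px 351 212
seat 0.56 [ 0.544  -0.2585  0.0025] px 194 227
seat 0.23 [0.4961 0.269  0.0032] px 446 250
side [[-0.7344 -0.4641  0.4952  0.0604]
 [-0.6787  0.4983 -0.5395  0.4945]
 [ 0.0036 -0.7323 -0.681   0.7345]
 [ 0.      0.      0.      1.    ]]
stud_bare 0.73 [0.5576 0.2859 0.0592] px 186 300
stud_a 0.98 [0.4573 0.3104 0.0571] px 212 347
stud_a 0.73 [0.4832 0.2131 0.0538] px 249 300
stud_a 0.36 [0.5932 0.0631 0.0635] px 270 218
nut_top 0.57 [ 0.5126 -0.0064  0.0106] px 324 239
nut_top 0.44 [ 0.4117 -0.0387  0.0098] px 374 256
nut_top 0.43 [ 0.4151 -0.0942  0.0126] px 390 239
nut_top 0.42 [ 0.4769 -0.0658  0.0149] px 357 230
mount 0.83 [0.4992 0.2685 0.0051] px 221 332
bump_top 0.67 [0.5935 0.0659 0.0632] px 269 219
socket_top 0.7 [0.4697 0.0572 0.0493] px 318 254
socket_top 0.44 [0.4561 0.3077 0.0594] px 214 345
seat 0.63 [ 0.5437 -0.2562 -0.0005] px 387 177
```

View pics/scene.png

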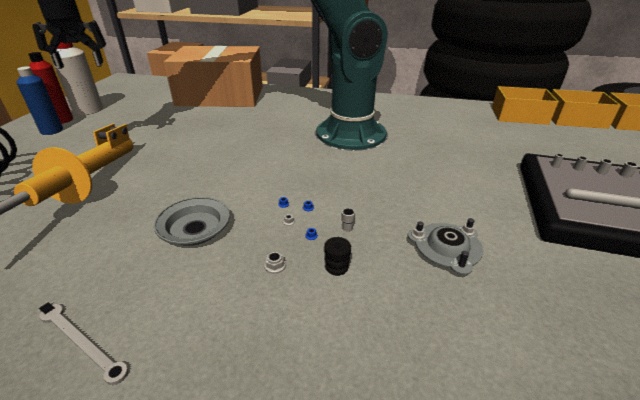

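View pics/side.png

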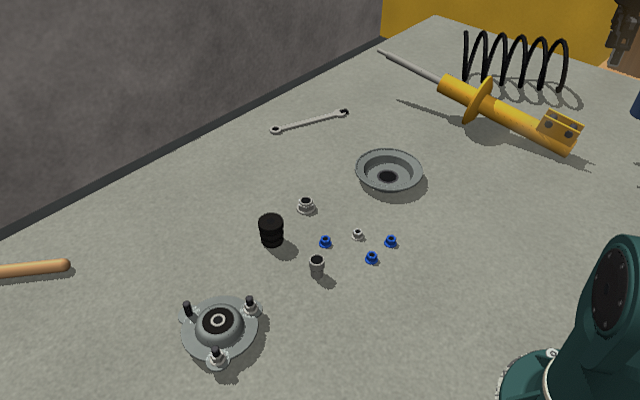

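The loose steel nut shows at scene px (289,218) and side px (357,233), at about (0.477, -0.066). The other three small nuts are blue. The bare stud is the dark one at scene px (464,256) and side px (187,305), at about (0.558, 0.287). I'm moving high towards the nut with the fingers shut.

Emit:
send_rows(steps="0 0 0 1 -1.2 0 1;0 0 0 2 -2.3 0 1;0 0 0 3 -3.5 0 1;0 0 0 3 -3.5 0 1;0 0 0 3 -3.5 0 1;0 0 0 3 -3.5 0 1;0 0 0 3 -3.5 0 1;0 0 0 3 -3.5 0 1;0 0 0 3 -3.5 0 1;0 0 0 3 -3.5 0 1")

```text
time_s: 1.9
tcp_pos: [0.4077, -0.2704, 0.2316]
ee_rot: [0.98, 0.198, 0.0, -0.0]
ft_force: [0.1, -0.5, -0.0]
opening: 0.0001
grip_force: 0.0
```

Emit:
send_rows(steps="0 0 0 3 -3.5 0 1;0 0 0 3 -3.5 0 1;0 0 0 3 -3.5 0 1;0 0 0 2.5 -2.9 0 1;0 0 0 1.5 -1.5 0 1;0 0 0 0.5 -0.5 0 1;0 0 0 0 0 0 1;0 0 0 0 0 0 1")

```text
time_s: 2.7
tcp_pos: [0.4717, -0.0803, 0.2312]
ee_rot: [0.98, 0.197, -0.0, 0.0]
ft_force: [0.2, -0.3, 0.0]
opening: -0.0002
grip_force: 0.0
```

```bash
cat >> h.py <<'E'
from scipy.spatial.transform import Rotation as R
def tool():
    s=r.state();T=np.eye(4);T[:3,:3]=R.from_quat(s["ee_rot"]).as_matrix();T[:3,3]=s["tcp_pos"];return T
def wrist(names,out):
    T=tool()@np.array(camera_params("wrist")["hand_eye"]);im,d=snapshot("wrist");cv2.imwrite(out,im[:,:,::-1])
    p=camera_params("wrist");f=200/np.tan(np.radians(p["fov_y"]/2))
    for n in names:
        for e in mark_of(n,"wrist")[:4]:
            q=np.array(e["xyz"]);g=(T@np.r_[q,1])[:3]
            print(n,round(e["score"],2),g,"px",int(p["cx"]+f*q[0]/q[2]),int(p["cy"]+f*q[1]/q[2]),"tool cm",(np.linalg.inv(tool())@np.r_[g,1])[:3]*100)
    return T,im,d
E
python3 - <<'E'
from h import *
s=r.state();print(s["time_s"],s["tcp_pos"],s["ee_rot"],s["opening"],s["qpos"])
T,im,d=wrist(["nut_top","socket_top"],"pics/w1.png")
E
```

```text
2.7 [ 0.4717 -0.0803  0.2312] [ 0.9804  0.1968 -0.0005  0.0003] -0.00019754722389584908 [ 0.1402  0.2855 -0.0818  2.1479  0.0365  0.7102 -1.1406]
nut_top 0.91 [ 0.4162 -0.0388  0.0114] px 270 196 tool cm [-3.4882 -6.0276 21.979 ]
nut_top 0.71 [ 0.4143 -0.094   0.015 ] px 311 214 tool cm [-5.7923 -1.0061 21.6239]
nut_top 0.66 [ 0.4775 -0.062   0.0138] px 307 158 tool cm [ 1.2716 -1.5305 21.7382]
nut_top 0.63 [ 0.5114 -0.004   0.0163] px 269 110 tool cm [ 6.6301 -5.5737 21.4881]
socket_top 0.63 [0.4704 0.0575 0.0438] px 196 125 tool cm [  5.1968 -12.8296  18.7316]
```

View pics/w1.png

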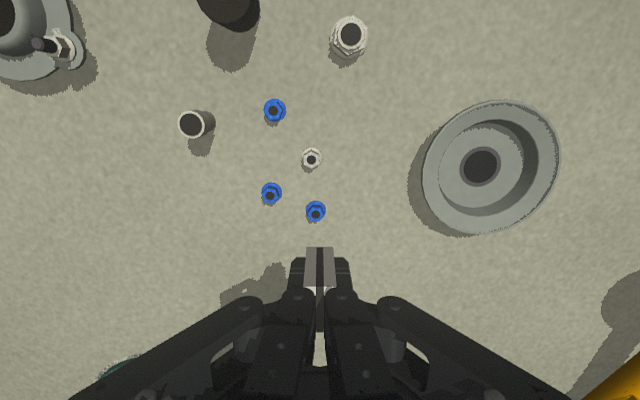

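The wrist view shows the steel nut at px (311,159) among the three blue ones, with the seat well to the right. I'll refine its position by casting pixel rays.

```bash
cat >> h.py <<'E'
def ray(c,T,px,z):
    p=camera_params(c);f=200/np.tan(np.radians(p["fov_y"]/2))
    v=T[:3,:3]@np.array([(px[0]-p["cx"])/f,(px[1]-p["cy"])/f,1]);return T[:3,3]+v*(z-T[2,3])/v[2]
E
python3 - <<'E'
from h import *
Tw=tool();T=Tw@np.array(camera_params("wrist")["hand_eye"])
for c,g,M in (("wrist",(311,159),T),("scene",(289,219),camera_params("scene")["world_from_camera"]),("side",(357,234),camera_params("side")["world_from_camera"])):
    snapshot(c)
    for e in masks_of("nut","%s"%c):
        m=e["region"];y,x=np.nonzero(m);cc=(x.mean(),y.mean())
        if np.hypot(cc[0]-g[0],cc[1]-g[1])<8:
            print(c,e["score"],cc,m.sum(),ray(c,M,cc,0.007))
print("wrist ray top",ray("wrist",T,(311.5,159),0.015))
p=ray("wrist",T,(311.5,158.5),0.015);print((np.linalg.inv(Tw)@np.r_[p,1])[:3]*100)
E
```

```text
wrist 0.82 (np.float64(311.15686274509807), np.float64(157.20728291316527)) 357 [ 0.4793 -0.0667  0.007 ]
scene 0.65 (np.float64(287.87), np.float64(219.8)) 100 [ 0.4783 -0.0669  0.007 ]
side 0.5 (np.float64(357.22058823529414), np.float64(234.375)) 136 [ 0.4757 -0.0633  0.007 ]
wrist ray top [ 0.479  -0.0675  0.015 ]
[ 1.2486 -0.9585 21.6218]
```

Emit:
send_rows(steps="0 0 0 0.6 -0.6 1 1;0 0 0 0.5 -0.5 2 1;0 0 0 0 0 3 1;0 0 0 0 0 3 1;0 0 0 0 0 3 1;0 0 0 0 0 2.6 1;0 0 0 0 0 2 1;0 0 0 0 0 1.5 1;0 0 0 0 0 1 1;0 0 0 0 0 0.5 1")

```text
time_s: 4.15
tcp_pos: [0.4781, -0.0641, 0.0341]
ee_rot: [0.98, 0.198, -0.001, -0.0]
ft_force: [-0.0, -0.2, 0.1]
opening: 0.0
grip_force: 0.0
```

Emit:
send_rows(steps="0 0 0 0 0 0 1;0 0 0 0 0 0 1;0 0 0 0 0 0 1;0 0 0 0 0 0 1;0 0 0 0 0 0 1")

```text
time_s: 4.65
tcp_pos: [0.4787, -0.0648, 0.0358]
ee_rot: [0.98, 0.198, 0.0, 0.0]
ft_force: [0.9, 0.6, 0.1]
opening: 0.0002
grip_force: 0.0
```

```bash
python3 - <<'E'
from h import *
s=r.state();print(s["time_s"],s["tcp_pos"],s["ee_rot"],s["ft_force"])
T,im,d=wrist(["nut_top"],"pics/w2.png")
E
```

```text
4.65 [ 0.4787 -0.0648  0.0358] [0.9803 0.1975 0.0005 0.0001] [0.8523 0.6333 0.0586]
nut_top 0.88 [ 0.5147 -0.0044  0.0177] px 239 148 tool cm [ 5.6649 -4.1734  1.7948]
nut_top 0.79 [ 0.4786 -0.0615  0.0112] px 314 239 tool cm [ 0.1259 -0.2977  2.4415]
nut_top 0.68 [ 0.4179 -0.0396  0.0153] px 245 311 tool cm [-4.616  -4.6714  2.0247]
nut_top 0.56 [ 0.4158 -0.0944  0.0152] px 324 340 tool cm [-6.9347  0.2968  2.0366]
```

View pics/w2.png

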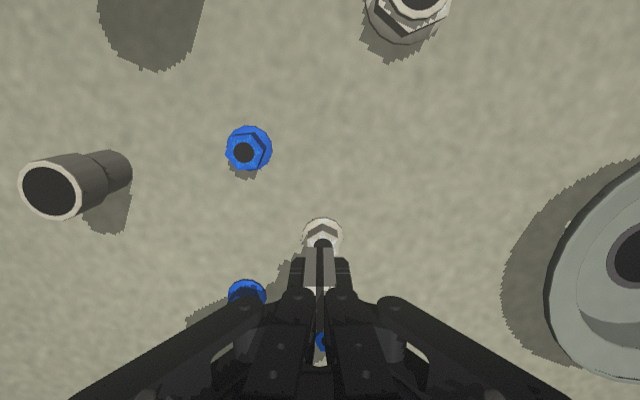

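The nut sits right under the fingertips at px (323,235), with the steel hexagon centred on the finger line. I'll hold here, then rise.

Emit:
send_rows(steps="0 0 0 0 0 0 1;0 0 0 0 0 0 1;0 0 0 0 0 0 1;0 0 0 0 0 0 1;0 0 0 0 0 0 1;0 0 0 0 0 0 1;0 0 0 0 0 0 1;0 0 0 0 0 0 1;0 0 0 0 0 0 1;0 0 0 0 0 0 1")

```text
time_s: 5.75
tcp_pos: [0.4784, -0.0647, 0.0353]
ee_rot: [0.98, 0.198, -0.0, 0.0]
ft_force: [-0.7, 0.5, -1.0]
opening: -0.0004
grip_force: 0.0
```

Emit:
send_rows(steps="0 0 0 0 0 0 1;0 0 0 0 0 0 1;0 0 0 0 0 0 1;0 0 0 0 0 0 1;0 0 0 0 0 0 1;0 0 0 0 0 0 1;0 0 0 0 0 0 1;0 0 0 0 0 0 1;0 0 0 0 0 0 1;0 0 0 0 0 0 1")

```text
time_s: 6.75
tcp_pos: [0.4784, -0.0647, 0.0353]
ee_rot: [0.98, 0.198, -0.0, 0.0]
ft_force: [-0.4, 0.1, 0.3]
opening: -0.0
grip_force: 0.0
```

Emit:
send_rows(steps="0 0 0 0 0 -1 1;0 0 0 0 0 -2 1;0 0 0 0 0 -3 1;0 0 0 0 0 -3 1;0 0 0 0 0 -3 1;0 0 0 0 0 -3 1;0 0 0 0 0 -3 1;0 0 0 0 0 -1.5 1;0 0 0 0 0 0 1;0 0 0 0 0 0 1")

```text
time_s: 7.75
tcp_pos: [0.478, -0.0647, 0.2304]
ee_rot: [0.98, 0.198, 0.0, 0.0]
ft_force: [-0.3, 0.4, -0.2]
opening: -0.0001
grip_force: 0.0
```

Emit:
send_rows(steps="0 0 0 0.9 -1.3 0 1;0 0 0 2 -2.8 0 1;0 0 0 2.5 -3.5 0 1;0 0 0 2.5 -3.5 0 1;0 0 0 2.5 -3.5 0 1;0 0 0 2.5 -3.5 0 1;0 0 0 2.5 -3.5 0 1;0 0 0 2 -2.8 0 1;0 0 0 1 -1.4 0 1;0 0 0 0 0 0 1")

```text
time_s: 8.75
tcp_pos: [0.5473, 0.2469, 0.2289]
ee_rot: [0.98, 0.2, -0.001, -0.0]
ft_force: [0.6, -0.7, 0.1]
opening: -0.0
grip_force: 0.0
```

Emit:
send_rows(steps="0 0 0 0 0 0 1;0 0 0 0 0 0 1;0 0 0 0 0 0 1")

```text
time_s: 9.05
tcp_pos: [0.548, 0.2417, 0.2302]
ee_rot: [0.981, 0.196, -0.0, 0.001]
ft_force: [0.7, -0.3, -0.9]
opening: -0.0
grip_force: 0.0
```

```bash
python3 - <<'E'
from h import *
s=r.state();print(s["time_s"],s["tcp_pos"],s["ee_rot"],s["qpos"])
T,im,d=wrist(["stud_bare","stud_a","mount"],"pics/w3.png")
E
```

```text
9.05 [0.548  0.2417 0.2302] [ 0.9806  0.196  -0.0004  0.0007] [-0.3811  0.4378 -0.1502  1.896   0.0887  0.8152 -1.7546]
stud_bare 0.89 [0.5589 0.2864 0.0565] px 283 152 tool cm [ 2.6771 -3.6261 17.3865]
stud_a 0.92 [0.4533 0.3063 0.0612] px 232 234 tool cm [-6.31   -9.4957 16.9206]
stud_a 0.8 [0.4898 0.2108 0.0573] px 325 235 tool cm [-6.6267  0.7237 17.3124]
mount 0.85 [ 0.4978  0.2685 -0.0008] px 284 194 tool cm [-3.6786 -4.2578 23.1313]
mount 0.39 [0.5895 0.061  0.0609] px 491 207 tool cm [-3.2426 18.4293 16.961 ]
```

View pics/w3.png

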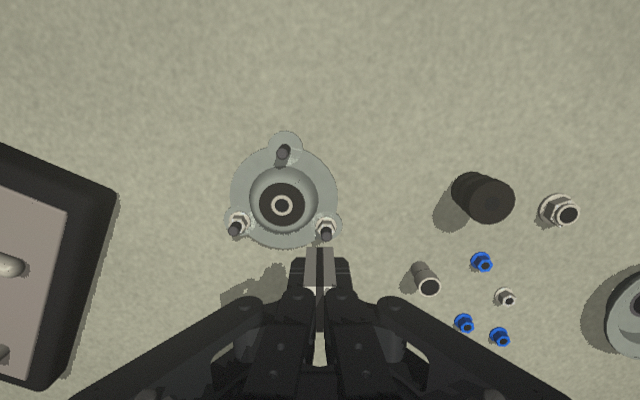

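The wrist view shows the stud at px (283,152) without a nut, while those at (238,228) and (326,231) have theirs. I'll centre above the bare stud and then descend.

Emit:
send_rows(steps="0 0 0 0.7 -0.9 0 1;0 0 0 1.3 -1.8 0 1;0 0 0 0.7 -0.9 0 1;0 0 0 0 0 1 1;0 0 0 0 0 2 1;0 0 0 0 0 2 1;0 0 0 0 0 2 1;0 0 0 0 0 2 1;0 0 0 0 0 1 1;0 0 0 0 0 0 1")

```text
time_s: 10.25
tcp_pos: [0.5577, 0.2867, 0.1283]
ee_rot: [0.98, 0.197, -0.002, 0.001]
ft_force: [0.3, 0.1, -0.0]
opening: 0.0
grip_force: 0.0
```

Emit:
send_rows(steps="0 0 0 0 0 1.5 1;0 0 0 0 0 1.5 1;0 0 0 0 0 1.3 1;0 0 0 0 0 0.7 1;0 0 0 0 0 0.3 1;0 0 0 0 0 0 1;0 0 0 0 0 0 1;0 0 0 0 0 0 1")

```text
time_s: 11.05
tcp_pos: [0.5595, 0.2883, 0.0779]
ee_rot: [0.98, 0.198, 0.001, -0.0]
ft_force: [-0.2, -0.2, -0.9]
opening: -0.0
grip_force: 0.0
```

```bash
python3 - <<'E'
from h import *
s=r.state();print(s["time_s"],s["tcp_pos"],s["ee_rot"],s["ft_force"])
T,im,d=wrist(["stud_bare","stud_a"],"pics/w4.png")
im,d=snapshot("side");cv2.imwrite("pics/s4.png",cv2.resize(im[200:400,100:360,::-1],None,fx=3,fy=3))
E
```

```text
11.05 [0.5595 0.2883 0.0779] [ 0.9803  0.1976  0.0005 -0.0002] [-0.175  -0.2244 -0.9061]
stud_bare 0.71 [0.5545 0.286  0.0538] px 320 250 tool cm [-0.5411  0.0194  2.4003]
```

View pics/w4.png

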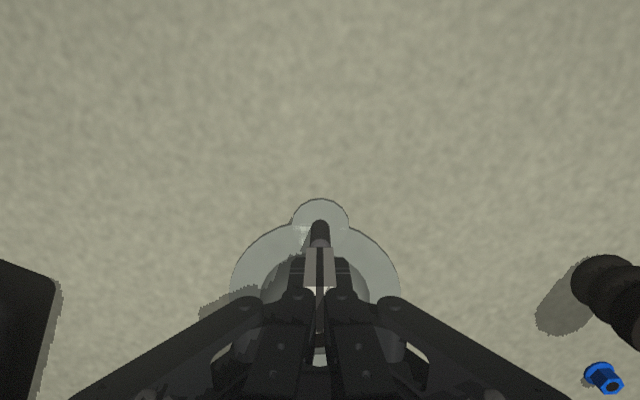

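View pics/s4.png

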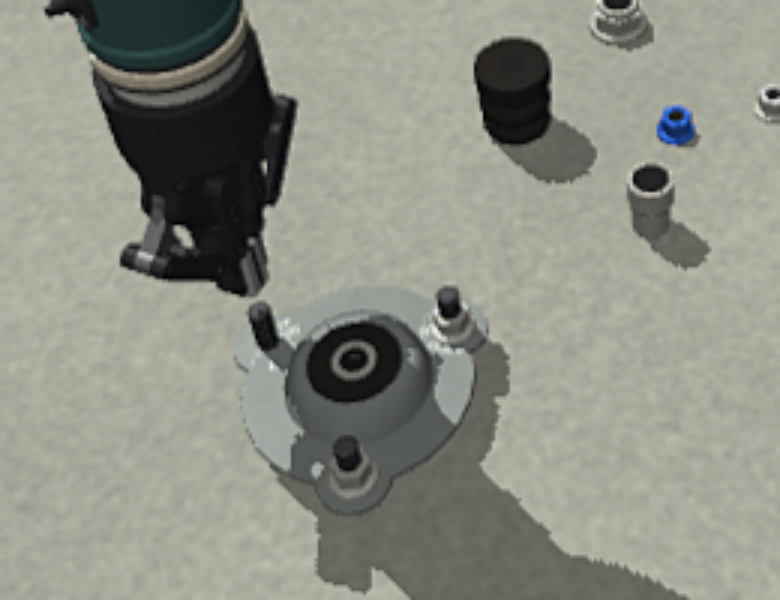

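The fingertips stand directly over the bare stud: side-crop tip (252,290), stud top (260,310), and nothing touched. I'll hold here.

Emit:
send_rows(steps="0 0 0 0 0 0 1;0 0 0 0 0 0 1;0 0 0 0 0 0 1;0 0 0 0 0 0 1;0 0 0 0 0 0 1;0 0 0 0 0 0 1;0 0 0 0 0 0 1;0 0 0 0 0 0 1;0 0 0 0 0 0 1;0 0 0 0 0 0 1")

```text
time_s: 12.25
tcp_pos: [0.559, 0.2881, 0.0773]
ee_rot: [0.98, 0.198, 0.0, 0.0]
ft_force: [-1.5, 0.1, 0.5]
opening: -0.0
grip_force: 0.0
```

Emit:
send_rows(steps="0 0 0 0 0 0 1;0 0 0 0 0 0 1;0 0 0 0 0 0 1;0 0 0 0 0 0 1;0 0 0 0 0 0 1;0 0 0 0 0 0 1;0 0 0 0 0 0 1;0 0 0 0 0 0 1;0 0 0 0 0 0 1;0 0 0 0 0 0 1")

```text
time_s: 13.25
tcp_pos: [0.559, 0.2881, 0.0773]
ee_rot: [0.98, 0.198, -0.0, -0.0]
ft_force: [-0.4, 0.7, -0.5]
opening: 0.0002
grip_force: 0.0
```

Emit:
send_rows(steps="0 0 0 0 0 0 1;0 0 0 0 0 0 1;0 0 0 0 0 0 1;0 0 0 0 0 0 1;0 0 0 0 0 0 1")

```text
time_s: 13.75
tcp_pos: [0.559, 0.2881, 0.0773]
ee_rot: [0.98, 0.198, -0.0, 0.0]
ft_force: [0.7, -0.4, 0.1]
opening: -0.0002
grip_force: 0.0
```

```bash
python3 -c "
from workcell import r
print(r.state()['tcp_pos'],r.finish_job())"
```

```text
the job is handed in; nothing more can be done
[0.55903503 0.28806947 0.07729052] None
```

I pointed at the loose flange nut and then at the bare stud, each from about 2 cm above for over two seconds; the job is handed in at about 14 s with the hand still over the stud, and the force readings showed no contact.

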